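Open the strong-box cam lock with its key and hold it

TASK

Take the key with the round head out of the wooden key block, push it fully home in the lock on top of the grey strong-box (work it past the stiff pins), then turn it a quarter turn clockwise to draw the bolt back. The lock is sprung, so keep hold of the key: finish with it still gripped, fully in and turned to the stop. Leave the square-headed key in its block and do not push the other things about.

Things in the scene. Friction and masses are not known exactly. Their poses are not given: they have to be found in the camera images.
- round_key: The key to use, upright in the wooden block. Origin: centre of its collar's underside (the shoulder that rests on the block, later on the lock face). z up; x across its thickness, y across its width. Below it a steel blade 14 mm wide (y), 4 thick (x), 40 long, rounded end and edges, alike both ways round (fits half a turn over). Above it a collar 24 x 9 x 8 mm, then the round head. About 50 g.
- round_head (a point): Centre of that key's round black flat head, 25 mm above the key's origin; axes as the key. The head is a disc 36 mm in diameter and 10 mm thick (x), its top 43 mm above the key's origin. Pinch it across the 10 mm, fingers closing along x; fingertips stay above the 8 mm high collar.
- square_key: The wrong key, to be left alone: same build and origin, but a square head 36 x 36 x 10 mm and a blade 18 mm wide that does not fit. It stands in the other slot of the block.
- key_block: Fixed wooden block, 44 (x) x 130 (y) x 50 mm high, origin under its centre. Two slots in its top, 35 mm either side of centre along y, each 6 (x) x 19.5 mm (y), 43 mm deep; a key stands in each, blade down, collar on the block's top. Which key is in which slot varies.
- lock_box: Fixed grey steel strong-box, 104 (x) x 124 (y) x 70 mm high, origin under its centre; its front (local -x) has a steel hasp through which the bolt shows. A brass round lock plug 34 mm across, with a steel rim 52 mm across, is in the middle of the lid.
- keyway (a point): Centre of the keyway's mouth on the plug's face, 73 mm above the bench, z up; does not turn with the plug. Keyway 45 mm deep, at rest 16 mm along y and 6 mm along x (1 mm clearance all round), chamfer 1.5 mm. Three spring pins 10, 20 and 30 mm down, alternately from the x sides, resist stickily, 8 to 20 N. Key home: collar on the plug's face, the key's origin at this point.
- lock_plug (a joint): Turn of the lock plug, rad: 0 at rest, grows clockwise seen from above, stop at 1.5. A spring turns it back to 0 (0.015 N m at rest, 0.06 N m at the stop). The blade has about 0.15 rad of play in the keyway before the plug follows. The steel bolt at the front draws back 14 mm with it.
- ink_tin: Small ink tin, 69 mm across, 50 mm high, origin under its centre; bystander.
- tape_roll: Roll of masking tape lying flat, 104 mm across, 25 mm high, origin under its centre; bystander.
- open_spanner: Open-ended spanner lying flat, 199 mm long (y), 26 mm wide, origin under its centre; bystander.
- wood_spacer: Wooden spacer block, 38 x 90 x 18 mm, origin under its centre; bystander.

How it is judged (in metres and radians):
On the way, in this order (a step that is already met when the one before it is completed fails the run):
1. the round-headed key is fully home in the lock, which is not yet turned (distance between round_key and keyway below 0.004 m and angle between the z axis of round_key and the z axis of keyway, either way round below 0.12 rad and value of joint lock_plug below 0.4 rad), for 0.1 s.
2. the key, fully home, has turned the plug to its stop (distance between round_key and keyway below 0.004 m and angle between the z axis of round_key and the z axis of keyway, either way round below 0.12 rad and value of joint lock_plug above 1.3 rad), for 0.2 s.
At the end, for the whole second after the job is handed in: The gripper still holds the round-headed key at rest; the key is upright and home (origin within 4 mm of the keyway point, within 0.12 rad of vertical) and the plug is turned more than 1.3 rad; the square-headed key still stands in its slot (all of step 2 and contact force between the fingers and round_key above 1 N and linear speed of round_key below 0.02 m/s and distance between square_key and key_block below 0.068 m and angle between square_key's own z axis and vertical below 0.2 rad); the arm keeps its last pose, push and grip.
It fails at once if the square-headed key is moved more than 15 mm (distance of square_key from where it was at the start of the episode above 0.015 m).
It fails at once if the ink tin is pushed more than 30 mm (distance of ink_tin from where it was at the start of the episode above 0.03 m).
It fails at once if the roll of tape is pushed more than 30 mm (distance of tape_roll from where it was at the start of the episode above 0.03 m).
It fails at once if the spanner is pushed more than 30 mm (distance of open_spanner from where it was at the start of the episode above 0.03 m).
It fails at once if the wooden spacer is pushed more than 30 mm (distance of wood_spacer from where it was at the start of the episode above 0.03 m).
It also fails if it takes over 48 s, if anything falls off the work surface, if the arm or the gripper's body presses on something with over 40 N, if the wrist force passes 120 N, or if a joint passes its speed limit or range.

ROBOT

A 6-joint arm with a two-finger parallel gripper is mounted at the origin on a cart in front of the work surface, level with it; the furniture and walls round the work are solid. World frame = base frame: x ahead of the robot, y to its left, z up, the work surface at z = 0. Lengths are in mm, angles in rad, forces in N, time in s.
With the tool pointing down it reaches from about 325 to 875 mm from the base axis. Payload 4.4 kg.
Tool frame: the origin (TCP) lies midway between the tips of the shut fingers; the grasp point (between the pads) lies 19 mm behind it; z points along the fingers, y is the line along which they close (so a half turn about z gives the same grasp; the last joint's range is limited). The gripper opens to 85 mm and grips with 20 to 120 N. Pads are 22 mm wide; open, the fingers measure 114 mm over their backs; the gripper's body (76 mm by 85 mm) begins 54 mm behind the grasp point. The pads swing forward as they close: fully open they stand 13 mm farther back than shut.
Start: joints at [-1.371, 0.207, 1.542, -0, 1.393, -0.15], TCP at [197.046, -540.185, 231.282] pointing down, gripper open.
Joint ranges: [-2.73, 2.73], [-0.86, 2.22], [0.23, 2.46], [-1.11, 4.25], [0.08, 2.63], [-2.82, 2.82]. Speed limits (rad/s): [2.79, 2.79, 3.14, 3.14, 3.14, 3.14].

INTERFACE

Orientations are given as [roll, pitch, yaw] about the fixed x, y, z axes, in that order (R = Rz(yaw) Ry(pitch) Rx(roll)).
In Python, from workcell import r gives the robot as it stands.
- The arm moves only by the tool shift_gripper, called after ">>>" by a JSON object that holds its "op" and its "data", one argument or row to a line. Schema: {"type":"object","properties":{"offsets":{"type":"array","items":{"type":"array","items":{"type":"array","items":{"type":"number"},"minItems":7,"maxItems":7},"minItems":1,"maxItems":5},"minItems":1,"maxItems":1},"only":{"type":"string"},"quiet":{"type":"boolean"},"lines":{"type":"string"}},"required":["offsets"],"additionalProperties":false}. offsets is a list that holds a single list of rows (three levels of brackets), with 1 to 5 rows, each of 7 numbers: dx, dy, dz in cm, then a rotation vector rx, ry, rz in units of 0.05 rad, then the finger opening in mm; each row is the pose to reach, as a shift and turn from the pose commanded when the call began, along the tool's axes at that moment; what a row does not reach only later rows make up. A row lasts 1/8 s, in which the tool goes at most 62.5 mm and 0.188 rad, less where a joint would pass 70% of its speed; a pose out of reach is approached as far as the arm can. The fingers move at their own pace and stop on an object; the grip force is fixed at half the most. Time passes only in rows, so rows that do not move let the fingers close. The tool returns the time, the measured TCP pose, the force, the opening and the grip force at its end. only (a regular expression) keeps the lines of the reply that match it, lines (a string "A,B") keeps lines A to B, and quiet returns only ok. Input that does not fit is refused with a message, and nothing moves.
- r.read_state(): the state, without advancing time (a new reading comes with each control period).
- r.grab_frame(name): name is "scene" or "top"; returns a dict with "color" (420x560x3 uint8, red, green, blue), "K" (3x3 intrinsics, pixels), "R" (3x3) and "t" (3): a world point X has camera coordinates R X + t. Camera axes: x right, y down, z forward; pixel columns grow to the right and rows downward; lengths in mm; the calibration is good to about 2 mm. A picture is of the moment at which its call begins. There is no depth.
- r.job_done(): hands the job in; it is judged then, once.
The state is a dict: "time": time; "q": joint angles; "dq": joint speeds; "joint_torque": joint torques, N m; "position": TCP position; "ee_rot": TCP orientation; "force": force on the tool from outside, world axes, zero at the start; "moment": the same for the moment, N m; "opening": finger opening in mm; "finger_force": force on a finger pad.
Only numpy, scipy, OpenCV 4.12 (cv2) and the standard library are available. Lean on these libraries where they do the work, as an engineer would, in place of code of your own. Each camera call takes 0.05 s, during which the arm holds its last target. There are 200 camera calls.

## Working session

There is one attempt and no reset: what is moved stays moved. The work goes in short steps, Python scripts to look and compute and a tool call to move; the robot and the scene stay as the last step left them, time stands still between calls to the robot, and variables do not carry over. Pictures are saved under pics/ and viewed, at most 10 in all, crops included, and the job is handed in when it is done.

```bash
ls; mkdir -p pics
```

Run:
```python
from workcell import r
import cv2
for n in("scene","top"):
    f=r.grab_frame(n); cv2.imwrite(f"pics/{n}0.png",f["color"][...,::-1]); print(n,f["K"].tolist(),f["R"].tolist(),f["t"].tolist())
print(r.read_state())
```

```text
pics
workcell.py
scene [[385.77553031707646, 0.0, 285.0791856878454], [0.0, 385.77553031707646, 212.6354128918607], [0.0, 0.0, 1.0]] [[0.4297468787247493, -0.902591162268838, -0.025432538617369816], [-0.4440399021770096, -0.18672612970040753, -0.8763343641337696], [0.7862227327551443, 0.3878950196654954, -0.4810314628147909]] [-200.28664359777807, 324.102084341125, 461.45810244129785]
top [[486.3638974077295, 0.0, 277.04691049167025], [0.0, 486.3638974077295, 199.91656689909072], [0.0, 0.0, 1.0]] [[0.017265771937702106, -0.999759235341524, 0.013541213709506266], [-0.9886492029301989, -0.019092358024506737, -0.14902427792325207], [0.14924693184410154, -0.010814490944807244, -0.9887408154419068]] [51.76085254452657, 562.1941949393412, 1142.8269845269867]
{'time': 0.1, 'q': array([-1.37152014e+00,  2.07376588e-01,  1.54281701e+00, -2.25802151e-05,
        1.39354544e+00, -1.50491494e-01]), 'dq': array([-5.98841899e-04, -1.28777259e-03, -1.93989990e-03, -6.50416269e-04,
        8.30722536e-05,  4.79384325e-04]), 'joint_torque': array([-1.69529626e-04, -3.84089613e+01, -2.92546231e+01, -1.34080178e-04,
        4.89679776e-03,  2.32991022e-05]), 'position': array([ 196.88776593, -539.49515562,  230.21536229]), 'ee_rot': array([-3.13946720e+00, -2.99828070e-04,  3.49771368e-01]), 'force': array([-0.07433525, -0.13187631,  0.13698828]), 'moment': array([-0.00183916,  0.03913455, -0.02032433]), 'finger_force': 0.0, 'opening': 85.3110785696165}
```

View pics/scene0.png

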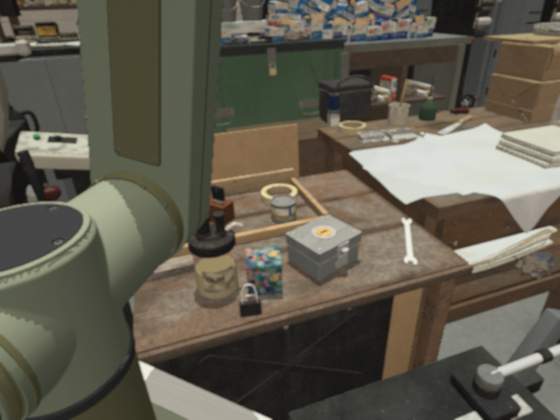

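View pics/top0.png

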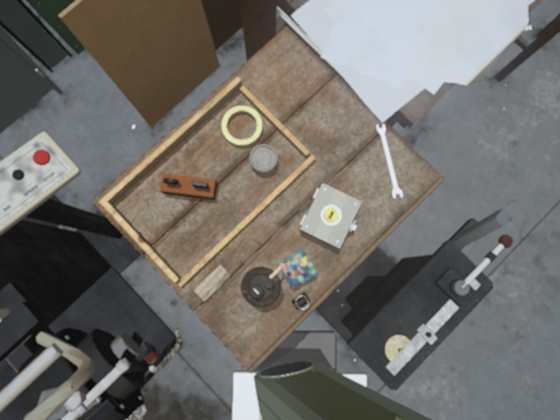

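The top view shows the key block at about (188,187), with heads at about (171,183) and (201,186). The lock is at about (331,213). I'll enlarge both.

Run:
```python
import cv2,numpy as np
t=cv2.imread("pics/top0.png");s=cv2.imread("pics/scene0.png")
c=lambda im,x,y,w,h,W,H:cv2.resize(im[y:y+h,x:x+w],(W,H),interpolation=cv2.INTER_CUBIC)
a=np.hstack([c(t,153,160,70,52,400,297),c(t,290,173,80,60,396,297)])
b=np.hstack([c(s,195,175,70,52,400,297),c(s,280,200,90,67,396,297)])
cv2.imwrite("pics/crop1.png",np.vstack([a,b]))
```

```text
(no output)
```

View pics/crop1.png

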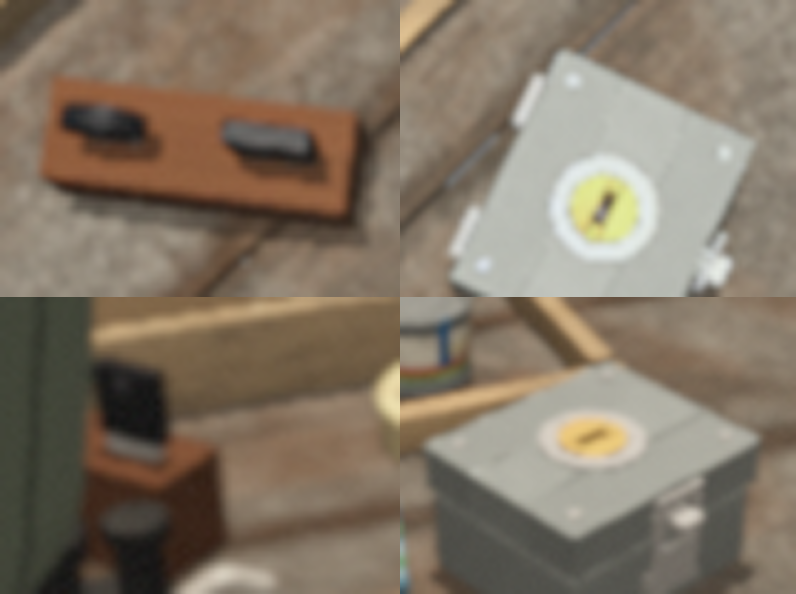

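The left head at about (171,182) has tapered ends, so it is the round one; the right one, about (201,186), has a square top. The lock rim centre is at about (331.2,215). Next I'll fit the poses.

Create h.py:
```python
import numpy as np
from scipy.optimize import least_squares
C={"scene":dict(K=np.array([[385.7755,0,285.0792],[0,385.7755,212.6354],[0,0,1]]),R=np.array([[0.4297468787247493,-0.902591162268838,-0.025432538617369816],[-0.4440399021770096,-0.18672612970040753,-0.8763343641337696],[0.7862227327551443,0.3878950196654954,-0.4810314628147909]]),t=np.array([-200.28664,324.10208,461.4581])),
"top":dict(K=np.array([[486.3639,0,277.0469],[0,486.3639,199.91657],[0,0,1]]),R=np.array([[0.017265771937702106,-0.999759235341524,0.013541213709506266],[-0.9886492029301989,-0.019092358024506737,-0.14902427792325207],[0.14924693184410154,-0.010814490944807244,-0.9887408154419068]]),t=np.array([51.76085,562.19419,1142.82698]))}
def proj(n,X):
    c=C[n];p=(np.asarray(X,float)@c["R"].T+c["t"])@c["K"].T;return p[...,:2]/p[...,2:]
def back(n,uv,z):
    c=C[n];d=c["R"].T@np.linalg.solve(c["K"],[uv[0],uv[1],1]);o=-c["R"].T@c["t"];return o+d*(z-o[2])/d[2]
def fit(obs,x0):  # obs: (cam, local xyz, uv)
    def f(p):
        c,s=np.cos(p[2]),np.sin(p[2]);R=np.array([[c,-s,0],[s,c,0],[0,0,1]])
        return np.concatenate([proj(n,R@np.array(l,float)+[p[0],p[1],0])-uv for n,l,uv in obs])
    return least_squares(f,x0,loss="soft_l1")
```

Run:
```python
from h import *
tb=lambda x,y:np.array([153+x/5.714,160+y/5.714])-.4
tl=lambda x,y:np.array([290+(x-400)/4.95,173+y/4.95])-.4
sl=lambda x,y:np.array([280+(x-400)/4.4,200+(y-297)/4.433])-.4
cor=[tb(55,77),tb(358,111),tb(345,213),tb(44,178)]
# image right=-y, up=+x
loc=[(22,65,50),(22,-65,50),(-22,-65,50),(-22,65,50)]
b0=np.mean([back("top",u,50) for u in cor],0)
o=fit([("top",l,u) for l,u in zip(loc,cor)],[b0[0],b0[1],0.]);print("block",o.x,o.fun.round(1))
x,y,a=o.x
for s in(35,-35):
    P=np.array([x-np.sin(a)*s,y+np.cos(a)*s]);print("slot",P)
    for z in(50,93):print(z,(proj("top",[*P,z])))
print("head L",back("top",tb(103,121),85),"R",back("top",tb(268,138),90))
print("lock top",back("top",tl(604,208),73),"scene",back("scene",sl(593,438),73))
print("slot ends",back("top",tl(594,226),73)[:2],back("top",tl(613,191),73)[:2])
ob=[("top",(62-10,62,70),tl(562,50)),("top",(52,-62,70),tl(755,140)) ]
for n,l in (("top",tl(562,50)),("top",tl(755,140)),("top",tl(455,280)),("scene",sl(427,440)),("scene",sl(607,362)),("scene",sl(760,437)),("scene",sl(572,540))): print(n,back(n,l,70)[:2])
print("bystanders tin",back("top",(264,157),50)[:2],"tape",back("top",(242,126),25)[:2])
for u in [(103,203),(240,82),(313,158),(181,284)]: print("tray",back("top",u,30)[:2])
```

```text
block [ 5.92516950e+02  2.79357482e+02 -9.35225548e-02] [ 0.1  0.   0.2  0.   0.2 -0.1 -0.6  0.1]
slot [595.78546952 314.20453082]
50 [173.32918933 183.29942751]
93 [169.69801357 179.9351639 ]
slot [589.24842975 244.51043414]
50 [202.01412106 186.51212484]
93 [199.45563244 183.26742393]
head L [595.32737315 313.63728275  85.        ] R [588.64835926 244.80853172  90.        ]
lock top [523.75502314 -65.29773951  73.        ] scene [523.72827527 -64.24238619  73.        ]
slot ends [515.02136255 -60.52845963] [532.01838934 -69.5996458 ]
top [600.63719373 -45.27638757]
top [ 558.44220471 -138.40384683]
top [488.25805385   5.36030129]
scene [495.23546127  10.37027309]
scene [601.44463785 -43.03443705]
scene [ 560.54536945 -135.84204085]
scene [445.21810222 -83.83923475]
bystanders tin [665.62163953  95.92114544] tape [750.76155017 153.62304503]
tray [547.08604096 487.41267809]
tray [865.22337788 161.63877622]
tray [670.41296295 -25.96878211]
tray [355.1837647  288.04941582]
```

Create d.py:
```python
import sys
from workcell import r
import numpy as np
from scipy.spatial.transform import Rotation as Ro
x,y,z,yaw=map(float,sys.argv[1:5])
s=r.read_state();R=Ro.from_euler('xyz',s["ee_rot"])
T=Ro.from_euler('xyz',[np.pi,0,yaw])
print("t",s["time"],"d",(R.inv().apply(np.array([x,y,z])-s["position"])).round(1),"rv",(R.inv()*T).as_rotvec().round(3),"F",s["force"].round(1),"M",s["moment"].round(2),"p",s["position"].round(1),"rpy",s["ee_rot"].round(3),"op",round(s["opening"],1),"ff",round(s["finger_force"],1))
```

```bash
python3 d.py 596 314 200 1.477
```

```text
t 0.1 d [ 667.4 -665.    31.8] rv [-2.000e-03 -1.000e-03 -1.127e+00] F [-0.1 -0.1  0.1] M [-0.    0.04 -0.02] p [ 196.9 -539.5  230.2] rpy [-3.139 -0.     0.35 ] op 85.3 ff 0.0
```
Careful with the scale: shifts go in cm and turns go in units of 0.05 rad. That gives: -200 mm is -20, 200 mm is 20, -0.9 rad is -18.

>>> {"op": "shift_gripper", "data": {
  "offsets": [
    [[4,-4,0,0,0,-3.6,85],[8,-8,0,0,0,-7.2,85],[12,-12,0,0,0,-10.8,85],[16,-16,0,0,0,-14.4,85],[20,-20,0,0,0,-18,85]]
  ]
}}

```text
time: 0.72
position: [316.7, -281.8, 230.9]
ee_rot: [-3.141, -0.001, 1.255]
force: [1.0, 0.0, 0.1]
opening: 84.9
finger_force: 0.0
```

```bash
python3 d.py 596 314 200 1.477
```

```text
t 0.725 d [653.1  80.6  31.2] rv [-0.    -0.001 -0.222] F [1.  0.  0.1] M [ 0.01 -0.05 -0.01] p [ 316.7 -281.8  230.9] rpy [-3.141e+00 -1.000e-03  1.255e+00] op 84.9 ff 0.0
```

>>> {"op": "shift_gripper", "data": {
  "offsets": [
    [[6,-1,0,0,0,-2,85],[12,-2,0,0,0,-4.4,85],[18,-1,0,0,0,-4.4,85],[24,0,0,0,0,-4.4,85],[30,1,0,0,0,-4.4,85]]
  ]
}}

```text
time: 1.35
position: [420.9, -0.3, 231.3]
ee_rot: [3.141, 0.0, 1.47]
force: [0.4, -0.2, -0.4]
opening: 85.0
finger_force: 0.0
```

```bash
python3 d.py 596 314 200 1.477
```

```text
t 1.35 d [330.3 142.5  31.3] rv [ 0.001  0.    -0.007] F [ 0.4 -0.2 -0.4] M [ 0.    0.01 -0.04] p [ 4.209e+02 -3.000e-01  2.313e+02] rpy [3.141 0.    1.47 ] op 85.0 ff 0.0
```

Scaled: 300 mm is 30, 240 mm is 24.

>>> {"op": "shift_gripper", "data": {
  "offsets": [
    [[6,0,0,0,0,0,85],[12,0,0,0,0,0,85],[18,0,0,0,0,0,85],[24,0,0,0,0,0,85],[30,0,0,0,0,0,85]]
  ]
}}

```text
time: 1.98
position: [450.4, 298.2, 230.9]
ee_rot: [-3.141, 0.001, 1.47]
force: [1.4, -0.2, 1.4]
opening: 85.1
finger_force: 0.0
```

```bash
python3 d.py 596 314 160 1.477
```

```text
t 1.975 d [ 30.4 143.3  70.8] rv [-0.     0.001 -0.007] F [ 1.4 -0.2  1.4] M [-0.    0.02 -0.02] p [450.4 298.2 230.9] rpy [-3.141e+00  1.000e-03  1.470e+00] op 85.1 ff 0.0
```

>>> {"op": "shift_gripper", "data": {
  "offsets": [
    [[1,5,2,0,0,0,60],[2,10,4,0,0,0,60],[3,14.3,7,0,0,-0.14,60],[3,14.3,7,0,0,-0.14,60]]
  ]
}}

```text
time: 2.48
position: [595.3, 310.1, 154.0]
ee_rot: [-3.132, 0.005, 1.475]
force: [-0.7, 1.0, -0.1]
opening: 60.2
finger_force: 0.0
```

```bash
python3 d.py 595.6 314 62 1.477
```

Run:
```python
from workcell import r
import cv2,numpy as np
f=r.grab_frame("top")["color"][...,::-1]; s=r.grab_frame("scene")["color"][...,::-1]
c=lambda im,x,y,w,h:cv2.resize(im[y:y+h,x:x+w],(400,400),interpolation=cv2.INTER_CUBIC)
cv2.imwrite("pics/t1.png",np.hstack([c(f,130,140,90,90),c(s,185,130,90,90)]))
```

```text
t 2.475 d [ 4.4  0.9 91.9] rv [-0.01   0.005 -0.002] F [-0.7  1.  -0.1] M [0.   0.   0.09] p [595.3 310.1 154. ] rpy [-3.132  0.005  1.475] op 60.2 ff 0.0
```

View pics/t1.png

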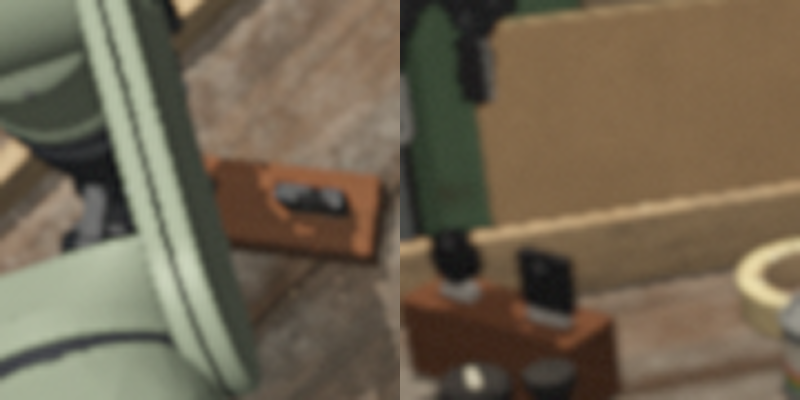

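The scene crop confirms the round head is on the left, with its collar at crop (460,288), i.e. pixel (198.5,194.8). The square one has its collar at crop (550,316). I'll cross-check in this view.

Run:
```python
from h import *
s=lambda x,y:np.array([185+(x-400)/4.444,130+y/4.444])-.4
for n,u,z in(("round",s(460,288),54),("roundhead",s(456,258),75),("square",s(550,316),54),("sqhead",s(548,280),75)):print(n,back("scene",u,z))
P=[595.8,314.2];
for z in(54,75):print((proj("scene",[*P,z])+.4-[185,130])*4.444+[400,0])
```

```bash
python3 d.py 595.6 314 61 1.477
```

```text
round [598.79871265 318.96784444  54.        ]
roundhead [596.95528648 317.05883865  75.        ]
square [588.55049401 247.31065722  54.        ]
sqhead [592.76232833 248.81154649  75.        ]
[463.45318653 291.38106166]
[458.74177055 259.54644755]
t 2.575 d [ 2.9  0.6 98.4] rv [-0.004  0.001 -0.001] F [0.6 0.7 0.1] M [0.02 0.   0.01] p [595.1 311.3 159.4] rpy [-3.138e+00  1.000e-03  1.476e+00] op 59.9 ff 0.0
```

>>> {"op": "shift_gripper", "data": {
  "offsets": [
    [[0.35,0.05,5,0,0,0,60],[0.35,0.05,8,0,0,0,60],[0.35,0.05,9.75,0,0,0,60],[0.35,0.05,9.75,0,0,0,60]]
  ]
}}

```text
time: 3.08
position: [596.0, 315.1, 64.0]
ee_rot: [-3.141, 0.0, 1.477]
force: [0.1, -0.3, 0.7]
opening: 60.4
finger_force: 0.0
```

```bash
python3 d.py 596 315 61.5 1.477
```

```text
t 3.075 d [-0.1  0.   2.5] rv [-0.001  0.     0.   ] F [ 0.1 -0.3  0.7] M [-0.02 -0.01 -0.03] p [596.  315.1  64. ] rpy [-3.141  0.     1.477] op 60.4 ff 0.0
```

>>> {"op": "shift_gripper", "data": {
  "offsets": [
    [[0,0,0.2,0,0,0,60],[0,0,0.2,0,0,0,30],[0,0,0.2,0,0,0,0],[0,0,0.2,0,0,0,0],[0,0,0.2,0,0,0,0]]
  ]
}}

```text
time: 3.7
position: [597.4, 315.3, 62.5]
ee_rot: [3.14, -0.001, 1.477]
force: [-0.2, 0.3, 2.1]
opening: 9.3
finger_force: 59.6
```

```bash
python3 d.py 596 315 62 1.477
```

```text
t 3.7 d [-0.4 -1.4  0.5] rv [ 0.001 -0.001 -0.   ] F [-0.2  0.3  2.1] M [ 0.    0.02 -0.01] p [597.4 315.3  62.5] rpy [ 3.140e+00 -1.000e-03  1.477e+00] op 9.3 ff 59.6
```

Scaled: -110 mm is -11, -60 mm is -6.

>>> {"op": "shift_gripper", "data": {
  "offsets": [
    [[0,0,-1.5,0,0,0,0],[0,0,-3,0,0,0,0],[0,0,-6,0,0,0,0],[0,0,-11,0,0,0,0],[0,0,-11,0,0,0,0]]
  ]
}}

```text
time: 4.32
position: [600.6, 316.7, 179.6]
ee_rot: [3.13, -0.006, 1.477]
force: [-0.2, 0.7, 0.5]
opening: 8.8
finger_force: 59.4
```

```bash
python3 d.py 523.7 -65 172 2.69
```

Run:
```python
from workcell import r
import cv2,numpy as np
f=r.grab_frame("top")["color"][...,::-1]; s=r.grab_frame("scene")["color"][...,::-1]
c=lambda im,x,y,w,h:cv2.resize(im[y:y+h,x:x+w],(400,400),interpolation=cv2.INTER_CUBIC)
cv2.imwrite("pics/t2.png",np.hstack([c(f,130,140,90,90),c(s,165,120,90,90)]))
```

```text
t 4.325 d [-387.3  -40.9    4.9] rv [ 0.013  0.002 -1.213] F [-0.2  0.7  0.5] M [-0.01  0.05 -0.02] p [600.6 316.7 179.6] rpy [ 3.13  -0.006  1.477] op 8.8 ff 59.4
```

View pics/t2.png

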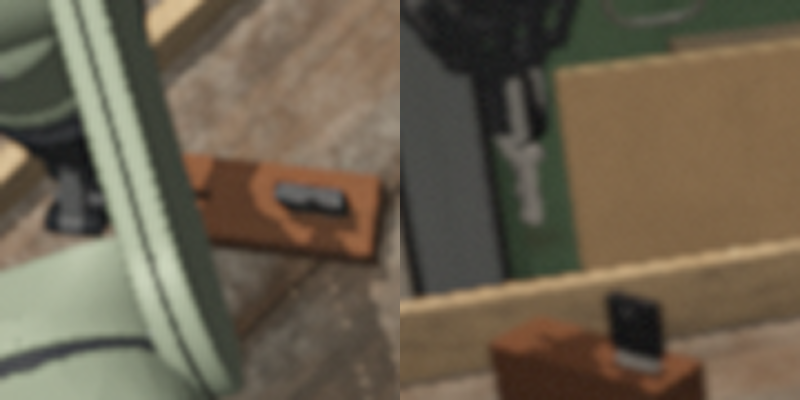

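The scene crop shows the round key hanging upright in the fingers at crop (525,130–220), and the square key undisturbed. I'll carry it over to the lock.

>>> {"op": "shift_gripper", "data": {
  "offsets": [
    [[-4,-0.5,0,0,0,-3.4,0],[-9,-1,0,0,0,-6.8,0],[-14,-1.5,0,0,0,-10.2,0],[-19,-2,0,0,0,-13.6,0],[-24,-2.5,0,0,0,-17,0]]
  ]
}}

```text
time: 5.05
position: [547.4, 77.1, 169.9]
ee_rot: [-3.139, -0.003, 2.333]
force: [1.1, 0.0, 0.2]
opening: 9.1
finger_force: 59.4
```

```bash
python3 d.py 523.7 -65 172 2.69
```

```text
t 5.05 d [ -86.4 -115.2   -2. ] rv [-0.002 -0.003 -0.357] F [1.1 0.  0.2] M [ 0.05 -0.04 -0.02] p [547.4  77.1 169.9] rpy [-3.139e+00 -3.000e-03  2.333e+00] op 9.1 ff 59.4
```

Scaled: -115 mm is -11.5, -114 mm is -11.4, -0.357 rad is -7.14.

>>> {"op": "shift_gripper", "data": {
  "offsets": [
    [[-2.5,-3.5,0,0,0,-3,0],[-5.5,-7.5,0,0,0,-6,0],[-8.5,-11.4,0,0,0,-7.14,0],[-8.6,-11.5,0,0,0,-7.14,0],[-8.6,-11.5,0,0,0,-7.14,0]]
  ]
}}

```text
time: 5.68
position: [523.9, -62.5, 170.6]
ee_rot: [3.141, -0.003, 2.683]
force: [-0.2, 0.7, -0.3]
opening: 9.1
finger_force: 59.4
```

```bash
python3 d.py 523.7 -65 140 2.69;  python3 - <<'E'
from workcell import r
import cv2,numpy as np
f=r.grab_frame("top")["color"][...,::-1]; s=r.grab_frame("scene")["color"][...,::-1]
c=lambda im,x,y,w,h:cv2.resize(im[y:y+h,x:x+w],(400,400),interpolation=cv2.INTER_CUBIC)
cv2.imwrite("pics/t3.png",np.hstack([c(f,290,170,80,80),c(s,280,180,80,80)]))
E
python3 d.py 523.7 -65 140 2.69
```

```text
t 5.675 d [-1.1 -2.3 30.6] rv [ 0.    -0.003 -0.007] F [-0.2  0.7 -0.3] M [ 0.06 -0.04  0.05] p [523.9 -62.5 170.6] rpy [ 3.141e+00 -3.000e-03  2.683e+00] op 9.1 ff 59.4
t 5.775 d [-0.9 -3.3 31. ] rv [ 0.    -0.002 -0.005] F [-0.2  1.  -0.5] M [-0.01 -0.   -0.04] p [524.4 -61.7 171. ] rpy [ 3.141e+00 -2.000e-03  2.685e+00] op 9.0 ff 59.4
```

View pics/t3.png

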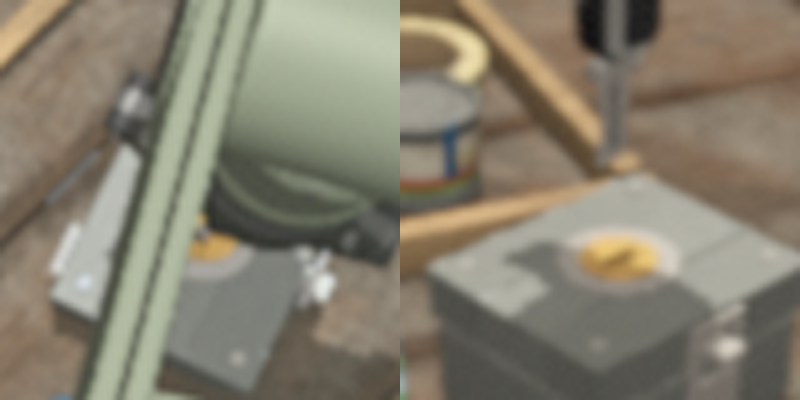

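The scene crop has the key tip at about (610,165) and the keyway centre at about (619,258), both upright and clear. The top view is blocked by the arm. I'll compare them laterally.

Run:
```python
from h import *
s=lambda x,y:np.array([280+(x-400)/5,180+y/5])-.4
print("keyway",s(619,258),back("scene",s(619,258),73))
print("tip seen",s(610,163))
for P in([524.2,-62.2],[523.7,-65],[527,-61]):
  print(P,"tip proj",proj("scene",[*P,118]),"collar",proj("scene",[*P,160]))
print("collar seen",s(614,62))
```

```bash
python3 d.py 523.7 -65 130 2.69
```

```text
keyway [323.4 231.2] [524.45661125 -63.82771194  73.        ]
tip seen [321.6 212.2]
[524.2, -62.2] tip proj [323.10005347 212.41313149] collar [323.56098963 194.02699861]
[523.7, -65] tip proj [324.29857184 212.77588063] collar [324.79179734 194.36397899]
[527, -61] tip proj [323.03086024 211.70216086] collar [323.48840721 193.36075356]
collar seen [322.4 192. ]
t 5.775 d [-0.9 -3.3 41. ] rv [ 0.    -0.002 -0.005] F [-0.2  1.  -0.5] M [-0.01 -0.   -0.04] p [524.4 -61.7 171. ] rpy [ 3.141e+00 -2.000e-03  2.685e+00] op 9.0 ff 59.4
```

Scaled: -3 mm is -0.3, -1 mm is -0.1, -0.005 rad is -0.1.

>>> {"op": "shift_gripper", "data": {
  "offsets": [
    [[-0.1,-0.3,2,0,0,-0.1,0],[-0.1,-0.3,3.8,0,0,-0.1,0],[-0.1,-0.3,3.8,0,0,-0.1,0],[-0.1,-0.3,3.8,0,0,-0.1,0]]
  ]
}}

```text
time: 6.28
position: [524.7, -65.6, 133.9]
ee_rot: [3.141, 0.0, 2.69]
force: [0.8, -1.3, -0.9]
opening: 9.1
finger_force: 59.4
```

```bash
python3 d.py 523.7 -65 130.5 2.69;  python3 - <<'E'
from workcell import r
import cv2,numpy as np
g=lambda n:np.mean([r.grab_frame(n)["color"][...,::-1] for _ in range(4)],0).astype(np.uint8)
f=g("top");s=g("scene")
c=lambda im,x,y,w,h:cv2.resize(im[y:y+h,x:x+w],(400,400),interpolation=cv2.INTER_CUBIC)
cv2.imwrite("pics/t4.png",np.hstack([c(f,310,190,40,40),c(s,303,203,40,40)]))
p=[r.read_state()["position"]];print(p)
E
```

```text
t 6.275 d [1.2 0.2 3.4] rv [ 0.  0. -0.] F [ 0.8 -1.3 -0.9] M [-0.02 -0.01 -0.04] p [524.7 -65.6 133.9] rpy [3.141 0.    2.69 ] op 9.1 ff 59.4
[array([524.5746902 , -66.18497823, 134.12194506])]
```

View pics/t4.png

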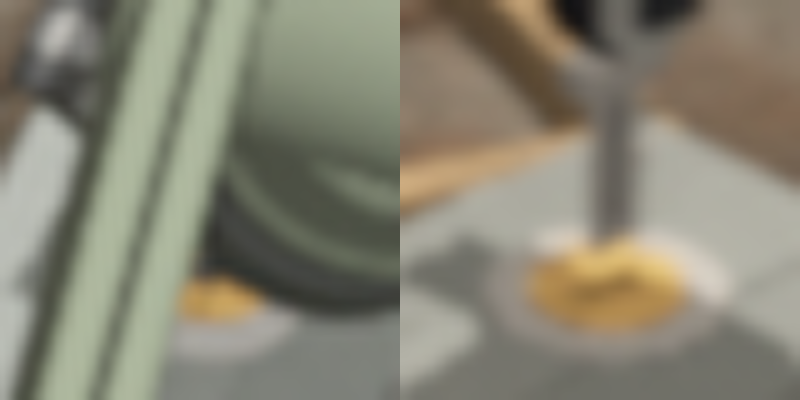

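The right crop (scene, 10x) has the blade tip at about (613,242), the plug/rim centre at about (609,290), and the blade nearly in line with the slot.

Run:
```python
from h import *
s=lambda x,y:np.array([303+(x-400)/10,203+y/10])-.45
kw=back("scene",s(609,290),73);print("keyway",kw)
y=np.array([np.cos(2.69),np.sin(2.69)])
for z in(80,81.5,83):
  t=back("scene",s(613,242),z);d=(kw-t)[:2];print(z,t,"corr",d,"along yaw/key y",d@y,"along x",d@[-y[1],y[0]])
```

```bash
python3 d.py 524 -65 130.5 2.69
```

```text
keyway [523.17785917 -64.41743583  73.        ]
80 [530.93160851 -62.25382314  80.        ] corr [-7.75374934 -2.16361269] along yaw/key y 6.032262272679599 along x 5.330446563994573
81.5 [528.56615035 -63.09844155  81.5       ] corr [-5.38829118 -1.31899428] along yaw/key y 4.2725243991010045 along x 3.5382146611361427
83 [526.20069219 -63.94305997  83.        ] corr [-3.02283302 -0.47437586] along yaw/key y 2.5127865255223205 along x 1.7459827582776364
t 6.675 d [1.  0.8 3.6] rv [ 0.     0.001 -0.001] F [-0.  -0.6 -0. ] M [-0.01 -0.03  0.  ] p [524.6 -66.2 134.1] rpy [3.141e+00 1.000e-03 2.689e+00] op 8.9 ff 59.4
```

>>> {"op": "shift_gripper", "data": {
  "offsets": [
    [[0.03,0.05,0.4,0,0,0,0],[0.03,0.05,0.7,0,0,0,0],[0.03,0.05,1,0,0,0,0],[0.03,0.05,1.2,0,0,0,0],[0.03,0.05,1.2,0,0,0,0]]
  ]
}}

```text
time: 7.3
position: [524.2, -65.5, 121.5]
ee_rot: [-3.141, -0.001, 2.689]
force: [-0.0, 0.5, -0.7]
opening: 8.9
finger_force: 59.4
```

```bash
python3 d.py 524.6 -65.5 85 2.69
```

```text
t 7.3 d [-0.4  0.2 36.5] rv [-0.    -0.001 -0.001] F [-0.   0.5 -0.7] M [ 0.01 -0.03  0.06] p [524.2 -65.5 121.5] rpy [-3.141e+00 -1.000e-03  2.689e+00] op 8.9 ff 59.4
```

Scaled: 6 mm is 0.6, 4 mm is 0.4.

>>> {"op": "shift_gripper", "data": {
  "offsets": [
    [[0,0,0.2,0,0,0,0],[0,0,0.4,0,0,0,0],[0,0,0.6,0,0,0,0],[0,0,0.6,0,0,0,0]]
  ]
}}

```text
time: 7.8
position: [523.9, -65.7, 115.5]
ee_rot: [-3.141, -0.001, 2.689]
force: [-0.4, -0.2, -0.8]
opening: 9.0
finger_force: 59.4
```

```bash
python3 d.py 524.6 -65.5 85 2.69
```

```text
t 7.8 d [-0.5  0.5 30.5] rv [-0.001 -0.001 -0.001] F [-0.4 -0.2 -0.8] M [-0.2   0.14  0.02] p [523.9 -65.7 115.5] rpy [-3.141e+00 -1.000e-03  2.689e+00] op 9.0 ff 59.4
```

Scaled: 2 mm is 0.2, 8 mm is 0.8.

>>> {"op": "shift_gripper", "data": {
  "offsets": [
    [[0,0,0.2,0,0,0,0],[0,0,0.4,0,0,0,0],[0,0,0.6,0,0,0,0],[0,0,0.8,0,0,0,0]]
  ]
}}

```text
time: 8.3
position: [524.7, -66.2, 108.2]
ee_rot: [-3.141, 0.001, 2.689]
force: [-2.2, -3.9, 3.0]
opening: 8.8
finger_force: 59.9
```

```bash
python3 d.py 524.6 -65.5 85 2.69
```

```text
t 8.3 d [ 0.4  0.6 23.2] rv [-0.001  0.001 -0.001] F [-2.2 -3.9  3. ] M [-0.79  0.44  0.02] p [524.7 -66.2 108.2] rpy [-3.141e+00  1.000e-03  2.689e+00] op 8.8 ff 59.9
```

>>> {"op": "shift_gripper", "data": {
  "offsets": [
    [[0,0,0.2,0,0,0,0],[0,0,0.4,0,0,0,0],[0,0,0.6,0,0,0,0]]
  ]
}}

```text
time: 8.68
position: [526.0, -65.4, 102.8]
ee_rot: [3.14, 0.003, 2.688]
force: [-1.1, -1.8, 6.3]
opening: 9.3
finger_force: 60.6
```

```bash
python3 d.py 524.6 -65.5 85 2.69
```

```text
t 8.675 d [ 1.3 -0.7 17.8] rv [ 0.002  0.003 -0.002] F [-1.1 -1.8  6.3] M [-0.3   0.02  0.05] p [526.  -65.4 102.8] rpy [3.140e+00 3.000e-03 2.688e+00] op 9.3 ff 60.6
```

>>> {"op": "shift_gripper", "data": {
  "offsets": [
    [[0,0,0.2,0,0,0,0],[0,0,0.4,0,0,0,0],[0,0,0.6,0,0,0,0],[0,0,0.6,0,0,0,0]]
  ]
}}

```text
time: 9.18
position: [525.2, -65.3, 95.9]
ee_rot: [3.141, 0.002, 2.689]
force: [1.9, -1.1, 4.6]
opening: 8.9
finger_force: 60.2
```

```bash
python3 d.py 524.6 -65.5 85 2.69
```

```text
t 9.175 d [ 0.5 -0.4 10.9] rv [ 0.001  0.002 -0.001] F [ 1.9 -1.1  4.6] M [-0.14 -0.36 -0.04] p [525.2 -65.3  95.9] rpy [3.141e+00 2.000e-03 2.689e+00] op 8.9 ff 60.2
```

>>> {"op": "shift_gripper", "data": {
  "offsets": [
    [[0,0,0.2,0,0,0,0],[0,0,0.4,0,0,0,0],[0,0,0.6,0,0,0,0],[0,0,0.6,0,0,0,0]]
  ]
}}

```text
time: 9.68
position: [523.9, -65.0, 89.0]
ee_rot: [3.141, -0.001, 2.689]
force: [2.1, -0.9, 0.2]
opening: 8.8
finger_force: 59.5
```

```bash
python3 d.py 524.6 -65.5 85 2.69
```

```text
t 9.675 d [-0.9 -0.1  4. ] rv [ 0.    -0.001 -0.001] F [ 2.1 -0.9  0.2] M [-0.16 -0.46  0.02] p [523.9 -65.   89. ] rpy [ 3.141e+00 -1.000e-03  2.689e+00] op 8.8 ff 59.5
```

>>> {"op": "shift_gripper", "data": {
  "offsets": [
    [[0,0,0.2,0,0,0,0],[0,0,0.3,0,0,0,0],[0,0,0.4,0,0,0,0],[0,0,0.4,0,0,0,0]]
  ]
}}

```text
time: 10.18
position: [524.0, -65.2, 85.5]
ee_rot: [3.141, -0.001, 2.689]
force: [0.8, 1.2, 2.8]
opening: 9.0
finger_force: 59.9
```

```bash
python3 d.py 524.6 -65.5 85 2.69
```

```text
t 10.175 d [-0.7 -0.   0.4] rv [ 0.    -0.001 -0.001] F [0.8 1.2 2.8] M [ 0.17 -0.11 -0.03] p [524.  -65.2  85.5] rpy [ 3.141e+00 -1.000e-03  2.689e+00] op 9.0 ff 59.9
```

Scaled: 2 mm is 0.2, 1 mm is 0.1.

>>> {"op": "shift_gripper", "data": {
  "offsets": [
    [[0,0,0.1,0,0,0,0],[0,0,0.2,0,0,0,0],[0,0,0.2,0,0,0,0]]
  ]
}}

```text
time: 10.55
position: [524.2, -65.2, 85.2]
ee_rot: [3.142, -0.001, 2.689]
force: [-3.5, 1.9, 13.2]
opening: 9.3
finger_force: 61.7
```

```bash
python3 d.py 524.6 -65.5 85 2.69
```

```text
t 10.55 d [-0.5 -0.   0.2] rv [ 0.    -0.001 -0.001] F [-3.5  1.9 13.2] M [ 0.39  0.65 -0.03] p [524.2 -65.2  85.2] rpy [ 3.142e+00 -1.000e-03  2.689e+00] op 9.3 ff 61.7
```

>>> {"op": "shift_gripper", "data": {
  "offsets": [
    [[0,0,0.1,0,0,0,0],[0,0,0.1,0,0,0,0],[0,0,0.1,0,0,0,0]]
  ]
}}

```text
time: 10.92
position: [524.2, -65.2, 85.1]
ee_rot: [-3.142, -0.001, 2.689]
force: [-5.9, 2.4, 17.3]
opening: 9.1
finger_force: 62.4
```

```bash
python3 d.py 524.6 -65.5 85 2.69
```

Run:
```python
from workcell import r
import cv2,numpy as np
s=np.mean([r.grab_frame("scene")["color"][...,::-1] for _ in range(3)],0).astype(np.uint8)
cv2.imwrite("pics/t5.png",cv2.resize(s[195:265,275:365],(720,560),interpolation=cv2.INTER_CUBIC))
```

```text
t 10.925 d [-0.4 -0.1  0.1] rv [ 0.    -0.001 -0.001] F [-5.9  2.4 17.3] M [ 0.49  1.07 -0.01] p [524.2 -65.2  85.1] rpy [-3.142e+00 -1.000e-03  2.689e+00] op 9.1 ff 62.4
```

View pics/t5.png

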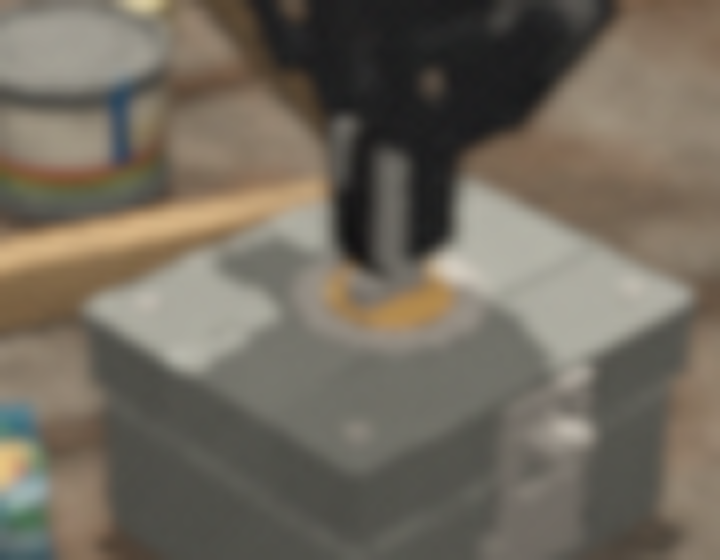

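The collar sits on the plug at about (380,290), so the key is home with 17 N of push. I'll ease the push slightly and turn.

>>> {"op": "shift_gripper", "data": {
  "offsets": [
    [[0,0,-0.1,0,0,3,0],[0,0,-0.1,0,0,6,0],[0,0,-0.1,0,0,9,0],[0,0,-0.1,0,0,12,0],[0,0,-0.1,0,0,15,0]]
  ]
}}

```text
time: 11.7
position: [524.3, -65.0, 85.2]
ee_rot: [-3.142, -0.001, 1.934]
force: [-2.5, 3.3, 11.9]
opening: 9.1
finger_force: 61.4
```

```bash
python3 d.py 524.2 -65.2 85 1.04
```

```text
t 11.7 d [-0.1 -0.2  0.2] rv [-0.    -0.001  0.894] F [-2.5  3.3 11.9] M [0.52 0.58 0.08] p [524.3 -65.   85.2] rpy [-3.142e+00 -1.000e-03  1.934e+00] op 9.1 ff 61.4
```

>>> {"op": "shift_gripper", "data": {
  "offsets": [
    [[0,0,0,0,0,3,0],[0,0,0,0,0,6,0],[0,0,0,0,0,9,0],[0,0,0,0,0,12,0],[0,0,0,0,0,14,0]]
  ]
}}

```text
time: 12.32
position: [524.6, -65.0, 85.2]
ee_rot: [-3.142, -0.001, 1.235]
force: [-2.1, 3.1, 11.4]
opening: 8.9
finger_force: 61.2
```

```bash
python3 d.py 524.2 -65.2 85 1.04
```

```text
t 12.325 d [-0.3 -0.3  0.2] rv [-0.    -0.001  0.195] F [-2.1  3.1 11.4] M [0.58 0.42 0.05] p [524.6 -65.   85.2] rpy [-3.142e+00 -1.000e-03  1.235e+00] op 8.9 ff 61.2
```

Turned 1.45 so far; I'll carry on gently to the stop while watching Mz.

>>> {"op": "shift_gripper", "data": {
  "offsets": [
    [[0,0,0,0,0,1,0],[0,0,0,0,0,2,0],[0,0,0,0,0,3,0],[0,0,0,0,0,3,0]]
  ]
}}

```text
time: 12.82
position: [524.7, -65.1, 85.3]
ee_rot: [3.142, -0.001, 1.089]
force: [-2.2, 2.7, 12.0]
opening: 8.8
finger_force: 61.2
```

```bash
python3 d.py 524.2 -65.2 85 1.04
```

```text
t 12.825 d [-0.3 -0.3  0.3] rv [-0.    -0.001  0.049] F [-2.2  2.7 12. ] M [0.53 0.47 0.04] p [524.7 -65.1  85.3] rpy [ 3.142e+00 -1.000e-03  1.089e+00] op 8.8 ff 61.2
```

>>> {"op": "shift_gripper", "data": {
  "offsets": [
    [[0,0,0,0,0,0.8,0],[0,0,0,0,0,1.6,0],[0,0,0,0,0,1.6,0]]
  ]
}}

```text
time: 13.2
position: [524.6, -65.1, 85.2]
ee_rot: [-3.141, -0.001, 1.009]
force: [-1.6, 2.7, 11.8]
opening: 9.2
finger_force: 61.3
```

```bash
python3 d.py 524.2 -65.2 85 1.04
```

```text
t 13.2 d [-0.3 -0.3  0.2] rv [-0.    -0.001 -0.031] F [-1.6  2.7 11.8] M [0.48 0.5  0.08] p [524.6 -65.1  85.2] rpy [-3.141e+00 -1.000e-03  1.009e+00] op 9.2 ff 61.3
```

Scaled: 0.04 rad is 0.8.

>>> {"op": "shift_gripper", "data": {
  "offsets": [
    [[0,0,0,0,0,0.8,0],[0,0,0,0,0,1.2,0],[0,0,0,0,0,1.2,0]]
  ]
}}

```text
time: 13.58
position: [524.6, -65.1, 85.3]
ee_rot: [-3.141, -0.001, 0.949]
force: [-3.6, 3.3, 12.1]
opening: 9.1
finger_force: 61.4
```

```bash
python3 d.py 524.2 -65.2 85 0.95
```

```text
t 13.575 d [-0.3 -0.2  0.3] rv [-0.    -0.001 -0.001] F [-3.6  3.3 12.1] M [0.57 0.49 0.14] p [524.6 -65.1  85.3] rpy [-3.141e+00 -1.000e-03  9.490e-01] op 9.1 ff 61.4
```

Scaled: 0.06 rad is 1.2.

>>> {"op": "shift_gripper", "data": {
  "offsets": [
    [[0,0,0,0,0,0.8,0],[0,0,0,0,0,1.2,0],[0,0,0,0,0,1.2,0]]
  ]
}}

```text
time: 13.95
position: [524.5, -65.1, 85.3]
ee_rot: [-3.141, -0.0, 0.891]
force: [-3.1, 2.1, 12.9]
opening: 8.7
finger_force: 61.6
```

```bash
python3 d.py 524.2 -65.2 85 0.95
```

Run:
```python
from workcell import r
import cv2,numpy as np
s=np.mean([r.grab_frame("scene")["color"][...,::-1] for _ in range(3)],0).astype(np.uint8)
cv2.imwrite("pics/t6.png",cv2.resize(s[195:265,275:365],(720,560),interpolation=cv2.INTER_CUBIC))
print(np.mean([ (r.grab_frame("scene"),r.read_state()["moment"])[1] for _ in range(8)],0))
```

```text
t 13.95 d [-0.3 -0.2  0.3] rv [-0.    -0.    -0.059] F [-3.1  2.1 12.9] M [0.51 0.47 0.49] p [524.5 -65.1  85.3] rpy [-3.141 -0.     0.891] op 8.7 ff 61.6
[0.52692802 0.50810074 0.50346377]
```

View pics/t6.png

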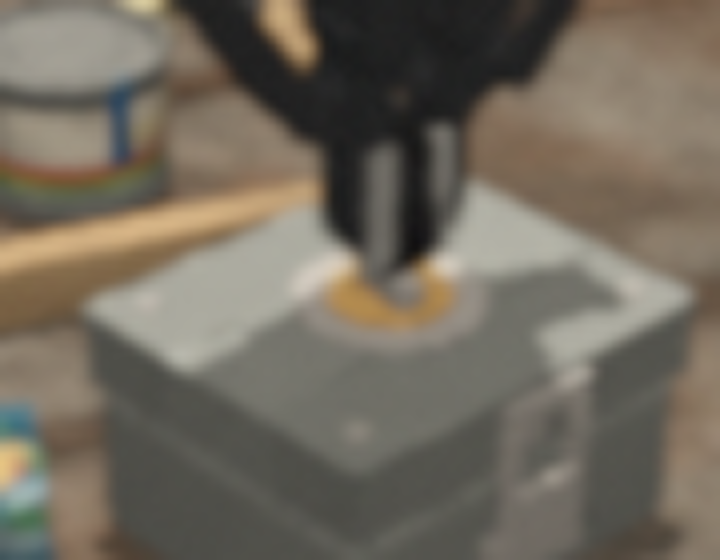

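The moment jumped to 0.5 N m, so the plug is at its stop. The picture shows the bolt gone from the hasp at about (555,430) and the collar still on the plug. I'm handing it in.

```bash
python3 -c "
from workcell import r
print(r.job_done())"
```

```text
the job is handed in; nothing more can be done
None
```

I handed the job in at about 15 s of the 48 s allowed. The round key is fully in the lock and turned to the stop, the bolt is drawn back, and the key is still gripped. The square key was still in its block when last seen, and nothing else was seen to move. No verdict was returned.

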